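# Set the polishing speed for the next buff and start

### The job

The buff lying on the white-framed place of the tray is the next one to be used. Turn the speed knob on the sloping console until its white pointer line stands on the dot of that buff's colour; only when it stands there, press the green start button right down and let it come up again. Leave the buffs and the paste pot where they are.

Things in the scene. Friction and masses are not known exactly. Their poses are not given: they have to be found in the camera images.
- console: grey speed console, 102 mm deep (x) and 190 mm wide (y), 22 mm high at the front and 71 mm at the back, fixed; origin at the centre of its underside, its front looks to its -x (towards the robot)
- panel: black control panel on the console's sloping face, 100 x 176 mm; origin at its centre on the surface, x up the slope, y to the left, z out of the panel (28 degrees from vertical, leaning towards the robot). The knob's axis meets it at y = -35 mm, the button's at y = +58 mm
- speed_knob (a joint): angle of the speed knob, rad, 0 to 4.2 between its stops; grows clockwise as seen from in front of the panel. At 2.1 the pointer looks straight up the slope. Turns stiffly and stays where it is left (0.03 N m)
- knob_grip (a point): the knob: a grey disc of 51 mm diameter, 8 mm high, carrying a grip bar 44 mm long, 13 mm thick, whose top is 32 mm above the panel; this point is on the axis, 24 mm above the panel, in the bar. Turns with the knob: x along the bar towards the end with the white pointer line, z out of the panel
- dot_yellow (a point): yellow dot (10 mm across, white rim) on the panel to the left of the knob; its centre, 40 mm from the knob's axis. The pointer stands on it when speed_knob reads 0.7
- dot_red (a point): red dot (10 mm across, white rim) on the panel straight up the slope from the knob; its centre, 40 mm from the knob's axis. The pointer stands on it when speed_knob reads 2.1
- dot_blue (a point): blue dot (10 mm across, white rim) on the panel to the right of the knob; its centre, 40 mm from the knob's axis. The pointer stands on it when speed_knob reads 3.5
- start_button (a joint): travel of the green start button, m: 0 up, 0.006 fully down (5 N); springs back
- start_button_top (a point): centre of the top of the green start button (28 mm across, in a black housing); z out of the panel, pressed along -z
- next_place (a point): centre of the white-framed square (60 mm) on the plywood tray (190 x 74 x 8 mm, fixed), on its top; the tray's other two places are plain dark discs, 62 and 124 mm along x from here
- buff_yellow: yellow polishing buff: a disc 46 mm in diameter and 16 mm thick lying flat on the tray, loose; origin at the centre of its underside
- buff_red: red polishing buff: a disc 46 mm in diameter and 16 mm thick lying flat on the tray, loose; origin at the centre of its underside
- buff_blue: blue polishing buff: a disc 46 mm in diameter and 16 mm thick lying flat on the tray, loose; origin at the centre of its underside
- paste_pot: white and blue paste pot, 68 mm in diameter, 43 mm high, a loose bystander; origin at the centre of its underside
Not all that is in view belongs to the job. There is more than one size of the buff_red; the one meant has the size given above.

How it is judged:
By the outcome, as a careful person would: the job done as asked, in the order asked, and still so for the second after the job is handed in, with the robot touching nothing.
It also fails if it takes over 61 s, if anything falls off the work surface, if the arm or the gripper's body presses on something with over 40 N, if the wrist force passes 120 N, or if a joint passes its speed limit or range.

### The arm

A 6-joint arm with a two-finger parallel gripper is mounted at the origin on a cart in front of the work surface, level with it; the furniture and walls round the work are solid. World frame = base frame: x ahead of the robot, y to its left, z up, the work surface at z = 0. Lengths are in m, angles in degrees, forces in N, time in s.
With the tool pointing down it reaches from about 0.375 to 0.9 m from the base axis. Payload 3.1 kg.
Tool frame: the origin (TCP) lies at the very end of the fingers, on their centre line; the grasp point (between the pads) lies 19 mm behind it (grasp_offset is the distance from the TCP to the grasp point, in m); z points along the fingers, y is the direction in which the jaws open and shut (so a half turn about z gives the same grasp; the last joint's range is limited). The gripper opens to 87 mm and grips with 3 to 60 N. Pads are 19 mm wide; open, the fingers measure 117 mm over their backs; the gripper's body (75 mm by 190 mm) begins 51 mm behind the grasp point.
Start: joints at [55.204, 30.224, 82.088, -0, 67.689, -10.227], TCP at [0.26, 0.568, 0.223] pointing down, gripper open.
Joint ranges: [-176.69, 176.69], [-43.24, 126.21], [12.49, 139.97], [-82, 262], [0, 151.66], [-163.58, 163.58]. Speed limits (degrees/s): [159.86, 159.86, 180, 180, 180, 180].

### API

Orientations are given as a 3x3 rotation matrix whose columns are the frame's x, y, z axes.
In Python, from rig import * gives the robot as it stands. The module is installed in compiled form; this text tells all that it offers.
- The arm moves only by the tool play_rows, never from a script. Its argument "plan" is a list that holds one entry, the list of rows, each a list of 7 numbers: the shift along the world's x, y, z each as a share of 5 cm, from -1 to 1, then the turn, a rotation vector about the world's x, y, z each as a share of pi rad, from -1 to 1, then the gripper's target within -1 to 1 (fully open at 1, half-way at 0, shut at -1). A call has 1 to 12 rows; each row shifts and turns the commanded pose from where the row before left it; what a row does not reach is not made up. A row lasts 1/10 s, in which the tool goes at most 50 mm and 8.59 degrees, less where a joint would pass 70% of its speed; a pose out of reach is approached as far as the arm can. A call with a number of a shift or a turn outside -1 to 1 is refused whole. A call with a gripper value outside its range is refused whole. The fingers move at their own pace and stop on an object; the grip force is fixed at half the most. Time passes only in rows, so rows that do not move let the fingers close. It gives the time, the measured TCP pose, the force and the opening at its end, in the units of the state.
- read_state(): the state, without advancing time (a new reading comes with each control period).
- capture(name): name is "scene" or "side" or "wrist"; returns the picture (384x512x3 uint8, red, green, blue); there is no depth.
- camera_params(name): a dict with "intrinsics" (3x3 intrinsics, pixels), "R" (3x3) and "t" (3): a world point X has camera coordinates R X + t; the wrist camera has in their place "mount" (4x4, takes a point from camera to tool coordinates, whose origin is the TCP and whose axes are the flange's). Camera axes: x right, y down, z forward; pixel columns grow to the right and rows downward; lengths in m; the calibration is good to about 2 mm. The wrist camera is an equidistant fisheye: a pixel r from the principal point sees the ray r / f radians off the axis. A picture is of the moment at which its call begins: read the wrist's pose just before it. camera_params takes no time and is no camera call.
- hand_in(): hands the job in, once; it reports no verdict.
The state is a dict: "time_s": time; "joint_positions": joint angles; "qvel": joint speeds; "tau": joint torques, N m; "position": TCP position; "tcp_rot": TCP orientation; "force": force on the tool from outside, world axes, zero at the start; "moment": the same for the moment, N m; "opening": opening from 0.0 (shut) to 1.0 (fully open).
Only numpy, scipy, OpenCV 4.12 (cv2) and the standard library are available. Lean on these libraries where they do the work, as an engineer would, in place of code of your own. Each camera call takes 0.05 s, during which the arm holds its last target. There are 200 camera calls.

## Working session

There is one attempt and no reset: what is moved stays moved. The work goes in short steps, Python scripts to look and compute and a tool call to move; the robot and the scene stay as the last step left them, time stands still between calls to the robot, and variables do not carry over. Pictures are saved under pics/ and viewed, about 8 in all and at most 12, crops included, and the job is handed in when it is done.

Besides the shell and the picture viewer there is one more tool, called after ">>>" as name(argument=value, ...), one argument or row to a line, values as JSON. play_rows: Moves the arm, as the interface text tells. Its arguments: {"type":"object","properties":{"plan":{"type":"array"}},"required":["plan"]}

```bash
mkdir -p pics; python3 - <<'E'
from rig import *
import cv2,numpy as np
for n in ["scene","side"]:
    cv2.imwrite(f"pics/{n}0.png",cv2.resize(capture(n)[:,:,::-1],(800,600),interpolation=cv2.INTER_CUBIC))
    p=camera_params(n);print(n,{k:np.round(v,4).tolist() for k,v in p.items()})
print({k:np.round(v,4).tolist() for k,v in camera_params("wrist").items()})
s=read_state();print(s["time_s"],s["position"],s["tcp_rot"],s["opening"])
E
```

```text
scene {'intrinsics': [[486.4712, 0.0, 255.6859], [0.0, 486.4712, 193.0695], [0.0, 0.0, 1.0]], 'R': [[0.6148, -0.7886, 0.0112], [-0.6494, -0.5142, -0.5603], [0.4477, 0.3372, -0.8282]], 't': [-0.505, 0.2373, 1.0901]}
side {'intrinsics': [[352.2159, 0.0, 253.361], [0.0, 352.2159, 186.8339], [0.0, 0.0, 1.0]], 'R': [[0.3635, -0.9313, 0.0253], [-0.3884, -0.1761, -0.9045], [0.8468, 0.3189, -0.4257]], 't': [-0.399, 0.232, 0.6173]}
{'intrinsics': [[297.3186, 0.0, 259.0468], [0.0, 297.3186, 189.1963], [0.0, 0.0, 1.0]], 'mount': [[-0.0002, -0.9569, -0.2903, 0.0797], [1.0, -0.0, -0.0005, -0.0002], [0.0004, -0.2903, 0.9569, -0.1626], [0.0, 0.0, 0.0, 1.0]]}
0.1 [0.25947761 0.56789859 0.22168852] [[-9.09457683e-01  4.15795063e-01 -1.09050279e-03]
 [ 4.15796341e-01  9.09456466e-01 -1.52934755e-03]
 [ 3.55869655e-04 -1.84430395e-03 -9.99998236e-01]] 1.0007122415357441
```

View pics/scene0.png

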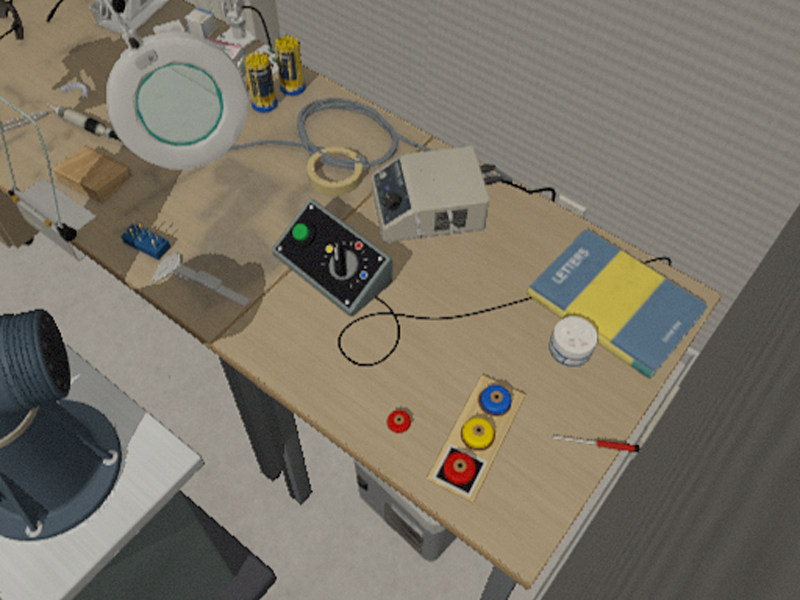

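View pics/side0.png

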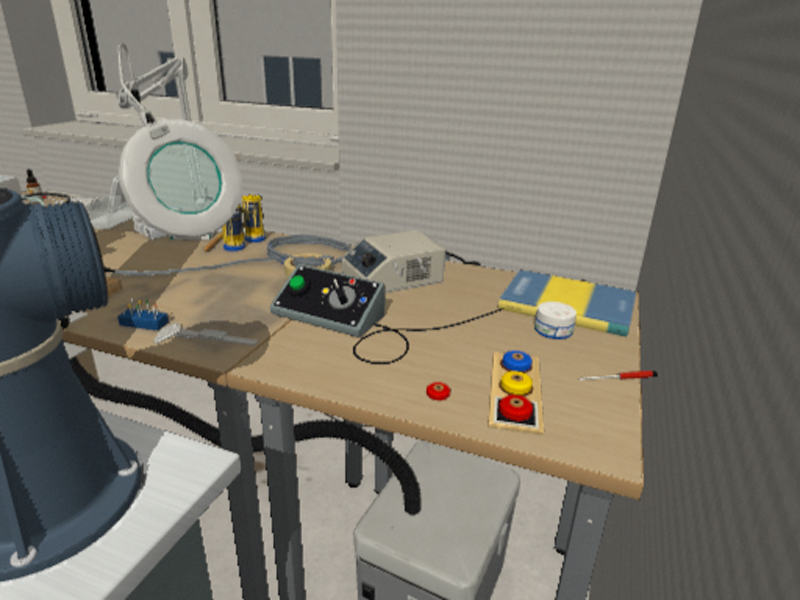

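The red buff at (460,467) in the scene view lies on the tray place with the white edge. The small red one at (399,420) is off the tray and is the wrong size. The knob is at (343,263), the button at (301,231) and the dots are yellow (329,249), red (358,245) and blue (363,275). I'll confirm both in an enlarged crop.

```bash
python3 - <<'E'
from rig import *
import cv2,numpy as np
s=capture("scene")[:,:,::-1]
a=cv2.resize(s[120:205,170:255],(595,595),interpolation=cv2.INTER_CUBIC)
b=cv2.resize(s[235:325,265:340],(205,246),interpolation=cv2.INTER_CUBIC)
o=np.zeros((595,800,3),np.uint8);o[:,:595]=a;o[:246,595:]=b
cv2.imwrite("pics/crop1.png",o)
E
```

```text
(no output)
```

View pics/crop1.png

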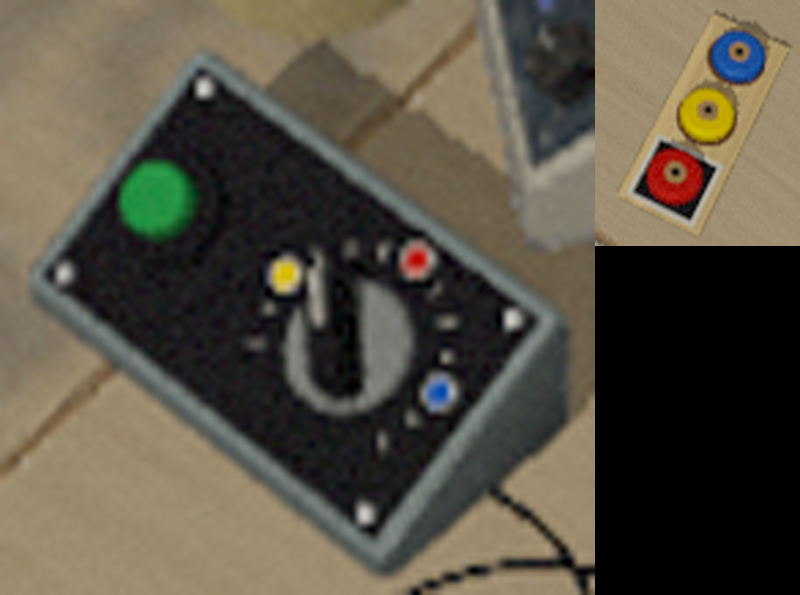

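The crop confirms it: the white frame surrounds the full-size red buff, so the target is the red dot (2.1). The pointer now stands just past yellow. Next I fit the panel pose from both cameras.

```bash
cat > h.py <<'E'
from rig import *
import cv2,numpy as np
from scipy.optimize import least_squares
from scipy.spatial.transform import Rotation as Ro
def blob(im,c,near,rad):
    r,g,b=[im[:,:,i].astype(float) for i in range(3)]
    w={'y':np.minimum(r,g)-b,'r':r-np.maximum(g,b),'b':b-r,'g':g-np.maximum(r,b)}[c]
    yy,xx=np.mgrid[:im.shape[0],:im.shape[1]]
    w=np.where((np.hypot(xx-near[0],yy-near[1])<rad)&(w>45),w if c!='g' else 1,0)
    return np.array([(w*xx).sum(),(w*yy).sum()])/w.sum(), int((w>0).sum())
a=1.4
PL={'y':(.04*np.cos(a),.04*np.sin(a),0),'r':(.04,0,0),'b':(.04*np.cos(a),-.04*np.sin(a),0)}
def proj(n,X,st=None):
    p=camera_params(n);K=p["intrinsics"]
    if n!="wrist":
        c=p["R"]@X+p["t"];return (K@c)[:2]/c[2]
    M=np.linalg.inv(p["mount"]);c=M[:3,:3]@(np.array(st["tcp_rot"]).T@(X-st["position"]))+M[:3,3]
    th=np.arctan2(np.hypot(*c[:2]),c[2]);return K[:2,2]+K[0,0]*th*c[:2]/np.hypot(*c[:2])
def pose(q): return Ro.from_euler('ZY',[q[3],-q[4]]).as_matrix(),q[:3]
def fit(obs,st=None,fixtilt=True):
    def f(q):
        R,o=pose(q);e=[]
        for n,c,uv in obs:
            P=(q[5],.093,q[6]) if c=='g' else PL[c]
            e+=list(proj(n,o+R@np.array(P),st)-uv)
        return np.r_[e,(q[4]-np.radians(28))*(1e3 if fixtilt else 0),(q[6]-.015)*100]
    s=least_squares(f,[.6,.1,.05,0,.48,0,.015]);return s.x,s.fun
E
python3 - <<'E'
from h import *
N={"scene":dict(y=(210.4,158.8),r=(229,157),b=(232.3,175.8),g=(192,148)),
   "side":dict(y=(326*.64,291*.64),r=(352*.64,282*.64),b=(363*.64,299*.64),g=(297*.64,284*.64))}
obs=[]
for n in N:
    im=capture(n)
    for c,p in N[n].items():
        uv,k=blob(im,c,p,9 if c=='g' else 4.5);print(n,c,uv.round(1),k);obs.append((n,c,uv))
for ft in (True,False):
    q,e=fit(obs,None,ft);print(q.round(4),np.degrees(q[3:5]).round(1));print(e.round(1))
E
```

```text
scene y [210.2 158.7] 14
scene r [228.9 156.8] 15
scene b [232.1 175.6] 11
scene g [191.8 147.8] 85
side y [207.9 185.7] 10
side r [224.9 179.6] 9
side b [231.8 191.3] 12
side g [189.6 180.2] 66
[ 5.134e-01 -1.220e-01  4.900e-02 -8.260e-02  4.887e-01  3.000e-04
  1.510e-02] [-4.7 28. ]
[-0.1 -0.1 -0.1 -0.2 -0.1 -0.1 -0.   0.1  0.1 -0.1  0.1  0.1  0.2  0.2
  0.1 -0.1 -0.   0. ]
[ 5.134e-01 -1.220e-01  4.910e-02 -8.240e-02  4.865e-01  3.000e-04
  1.510e-02] [-4.7 27.9]
[-0.1 -0.1 -0.1 -0.2 -0.1 -0.1 -0.   0.1  0.1 -0.1  0.1  0.1  0.2  0.2
  0.1 -0.1 -0.   0. ]
```

The fit residuals are 0.2 px or less. Next I work out the pointer angle, the hover pose, and where the lamp is for clearance.

```bash
cat >> h.py <<'E'
Q=np.array([.5134,-.122,.049,-.0826,np.radians(28)])
def ray(n,uv,st=None):
    p=camera_params(n);K=p["intrinsics"]
    if n!="wrist": 
        return -p["R"].T@p["t"], p["R"].T@np.linalg.inv(K)@np.r_[uv,1]
    d=(np.array(uv)-K[:2,2])/K[0,0];th=np.hypot(*d);c=np.r_[d/th*np.sin(th),np.cos(th)]
    M=p["mount"];T=np.array(st["tcp_rot"]);return st["position"]+T@M[:3,3],T@M[:3,:3]@c
def onpanel(n,uv,h,st=None):
    R,o=pose(Q);C,d=ray(n,uv,st);C=R.T@(C-o);d=R.T@d;return C+d*(h-C[2])/d[2]
def ang(p): return 2.1-np.arctan2(p[1],p[0])   # knob reading of a panel point
def target(theta,h,flip):
    R,o=pose(Q);b=2.1-theta;x=R@[np.cos(b),np.sin(b),0];z=-R[:,2];x=x*flip
    return np.c_[x,np.cross(z,x),z],o+R[:,2]*h
def togo(theta,h,flip):
    s=read_state();T,p=target(theta,h,flip)
    rv=Ro.from_matrix(T@np.array(s["tcp_rot"]).T).as_rotvec()
    print("pos",np.round(s["position"],4),"joints",np.round(s["joint_positions"],0),"F",np.round(s["force"],1),"t",s["time_s"],"open",round(s["opening"],3))
    print(" target",p.round(4),"shift/5cm",((p-s["position"])/.05).round(3),"turn/pi",(rv/np.pi).round(4),"deg",np.degrees(np.linalg.norm(rv)).round(1))
E
python3 - <<'E'
from h import *
f=lambda u,v:((u+.5)/7-.5+170,(v+.5)/7-.5+120)
A,B=[onpanel("scene",f(*x),.032) for x in ((316,258),(319,325))]
print(A,B,ang(A),ang(B),ang(A-B))
C1,d1=ray("scene",(114,64));C2,d2=ray("side",(116,114))
s=np.linalg.lstsq(np.c_[d1,-d2],C2-C1,rcond=None)[0];print("lamp",C1+d1*s[0],C2+d2*s[1])
for fl in(1,-1): togo(ang(A),.12,fl)
E
```

```text
[0.01905699 0.01526751 0.032     ] [ 0.00082159 -0.00184229  0.032     ] 1.424558099167276 3.2513070899198127 1.3464370531683059
lamp [0.49824763 0.18832228 0.23348469] [0.49691716 0.1901196  0.2344768 ]
pos [0.2597 0.5681 0.2221] joints [ 55.  30.  82.  -0.  68. -10.] F [-0.1 -0.2 -0.7] t 0.25 open 0.999
 target [ 0.4573 -0.1174  0.155 ] shift/5cm [  3.952 -13.71   -1.343] turn/pi [ 0.1561 -0.1057 -0.659 ] deg 123.4
pos [0.2597 0.5681 0.2221] joints [ 55.  30.  82.  -0.  68. -10.] F [-0.1 -0.2 -0.7] t 0.25 open 0.999
 target [ 0.4573 -0.1174  0.155 ] shift/5cm [  3.952 -13.71   -1.343] turn/pi [-0.0905 -0.1347  0.3186] deg 64.4
```

The lamp head sits at about (0.50, 0.19, 0.23), right on the direct path. I'll go up first and swing around over it.

>>> play_rows(
  plan=[
    [[0, 0, 0.8, 0, 0, 0, 1], [0, 0, 0.8, 0, 0, 0, 1], [0, 0, 0.8, 0, 0, 0, 1], [0, 0, 0.8, 0, 0, 0, 1], [0, 0, 0.8, 0, 0, 0, 1], [0, 0, 0.8, 0, 0, 0, 1], [0.13, -0.96, 0, 0.0087, -0.0059, -0.0366, 1], [0.13, -0.96, 0, 0.0087, -0.0059, -0.0366, 1], [0.13, -0.96, 0, 0.0087, -0.0059, -0.0366, 1], [0.13, -0.96, 0, 0.0087, -0.0059, -0.0366, 1], [0.13, -0.96, 0, 0.0087, -0.0059, -0.0366, 1], [0.13, -0.96, 0, 0.0087, -0.0059, -0.0366, 1]],
  ],
)

```text
time_s: 1.45
position: [0.2983, 0.2786, 0.4625]
tcp_rot: [[-0.434, 0.887, 0.158], [0.9, 0.421, 0.114], [0.034, 0.192, -0.981]]
force: [0.8, -1.1, 0.8]
opening: 1.002
```

>>> play_rows(
  plan=[
    [[0.3, -0.8, 0, 0.0087, -0.0059, -0.0366, 1], [0.3, -0.8, 0, 0.0087, -0.0059, -0.0366, 1], [0.3, -0.8, 0, 0.0087, -0.0059, -0.0366, 1], [0.3, -0.8, 0, 0.0087, -0.0059, -0.0366, 1], [0.3, -0.8, 0, 0.0087, -0.0059, -0.0366, 1], [0.3, -0.8, 0, 0.0087, -0.0059, -0.0366, 1], [0.3, -0.8, 0, 0.0087, -0.0059, -0.0366, 1], [0.2, -0.8, 0, 0.0087, -0.0059, -0.0366, 1], [0.2, -0.8, 0, 0.0087, -0.0059, -0.0366, 1], [0.1, -0.8, 0, 0.0087, -0.0059, -0.0366, 1], [0, 0, 0, 0.0087, -0.0059, -0.0366, 1], [0, 0, 0, 0.0087, -0.0059, -0.0366, 1]],
  ],
)

```text
time_s: 2.65
position: [0.4285, -0.1214, 0.462]
tcp_rot: [[0.743, 0.478, 0.469], [0.56, -0.828, -0.042], [0.368, 0.294, -0.882]]
force: [1.3, 0.4, -0.7]
opening: 1.005
```

```bash
python3 -c "
from h import *
togo(1.35,.12,1)"
```

```text
pos [ 0.4285 -0.1214  0.462 ] joints [-42. -10. 101.  18.  67.  11.] F [ 1.3  0.4 -0.7] t 2.65 open 1.005
 target [ 0.4573 -0.1174  0.155 ] shift/5cm [ 0.575  0.081 -6.141] turn/pi [-0.0114  0.0015  0.0237] deg 4.7
```

>>> play_rows(
  plan=[
    [[0.07, 0.01, -0.77, -0.002, 0, 0.004, 1], [0.07, 0.01, -0.77, -0.002, 0, 0.004, 1], [0.07, 0.01, -0.77, -0.002, 0, 0.004, 1], [0.07, 0.01, -0.77, -0.002, 0, 0.004, 1], [0.07, 0.01, -0.77, -0.002, 0, 0.004, 1], [0.07, 0.01, -0.77, -0.001, 0, 0.004, 1], [0.07, 0.01, -0.77, 0, 0, 0, 1], [0.08, 0.01, -0.77, 0, 0, 0, 1], [0, 0, 0, 0, 0, 0, 1], [0, 0, 0, 0, 0, 0, 1]],
  ],
)

```text
time_s: 3.65
position: [0.4584, -0.1144, 0.1741]
tcp_rot: [[0.687, 0.546, 0.48], [0.634, -0.773, -0.028], [0.356, 0.324, -0.877]]
force: [0.4, 0.3, 0.6]
opening: 1.003
```

```bash
python3 - <<'E'
from h import *
st=read_state();im=capture("wrist")
cv2.imwrite("pics/w1.png",cv2.resize(im[:,:,::-1],(800,600),interpolation=cv2.INTER_CUBIC))
togo(1.35,.12,1)
R,o=pose(Q)
for c in 'yrb':
    p=proj("wrist",o+R@np.array(PL[c]),st)
    try: print(c,p.round(1),blob(im,c,p,14))
    except Exception as e: print(c,p,e)
print(proj("wrist",o+R@[0,0,.032],st)*1.5625)
E
```

```text
pos [ 0.4588 -0.1147  0.1749] joints [-38.  19. 128.  60.  19. -43.] F [ 0.6 -0.1  0.1] t 3.7 open 0.999
 target [ 0.4573 -0.1174  0.155 ] shift/5cm [-0.031 -0.052 -0.399] turn/pi [-0.0009  0.0047 -0.0045] deg 1.2
y [230.8 159.9] (array([232.47503066, 158.53495707]), 65)
r [280.9 162.8] (array([282.39688606, 161.4403397 ]), 66)
b [285.2 209.7] (array([286.68329538, 208.2823432 ]), 50)
[396.39984171 311.31644748]
```

View pics/w1.png

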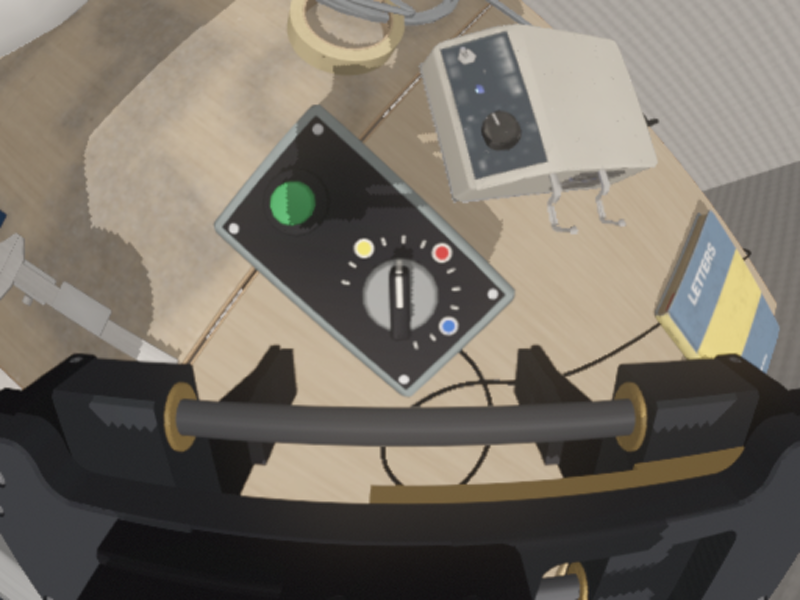

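```bash
python3 - <<'E'
from h import *
s=read_state()
J=[[55.204,30.224,82.088,0,67.689,-10.227],[-42,-10,101,18,67,11],s["joint_positions"]]
P=[[.26,.568,.223],[.4285,-.1214,.462],s["position"]]
T=[[[-.909,.4158,-.001],[.4158,.909,-.0015],[0,-.002,-1]],[[.743,.478,.469],[.56,-.828,-.042],[.368,.294,-.882]],s["tcp_rot"]]
print(np.round(s["joint_positions"],2))
for j,t in zip(J,T):
    R=Ro.from_euler('ZYZYZ',[0]*0+[j[0],j[1]+j[2],j[3],j[4],j[5]][:5],degrees=True) if 0 else Ro.from_euler('Z',j[0],degrees=True)*Ro.from_euler('Y',j[1]+j[2],degrees=True)*Ro.from_euler('Z',j[3],degrees=True)*Ro.from_euler('Y',j[4],degrees=True)*Ro.from_euler('Z',j[5],degrees=True)
    print("roll4\n",R.as_matrix().round(2),"\n",np.round(t,2))
    R=Ro.from_euler('Z',j[0],degrees=True)*Ro.from_euler('Y',sum(j[1:4]),degrees=True)
    print("ur-like z, x",R.as_matrix()[:,[0,2]].round(2).tolist())
E
```

```text
[-38.44  18.57 127.69  60.28  18.55 -42.9 ]
roll4
 [[-0.42 -0.91 -0.  ]
 [-0.91  0.42 -0.  ]
 [ 0.    0.   -1.  ]] 
 [[-0.91  0.42 -0.  ]
 [ 0.42  0.91 -0.  ]
 [ 0.   -0.   -1.  ]]
ur-like z, x [[-0.22, 0.53], [-0.31, 0.76], [-0.93, -0.38]]
roll4
 [[-0.47  0.74  0.47]
 [ 0.83  0.55 -0.04]
 [-0.29  0.37 -0.88]] 
 [[ 0.74  0.48  0.47]
 [ 0.56 -0.83 -0.04]
 [ 0.37  0.29 -0.88]]
ur-like z, x [[-0.24, 0.7], [0.22, -0.63], [-0.95, -0.33]]
roll4
 [[-0.55  0.69  0.48]
 [ 0.77  0.63 -0.03]
 [-0.33  0.36 -0.88]] 
 [[ 0.69  0.55  0.48]
 [ 0.63 -0.77 -0.03]
 [ 0.36  0.33 -0.88]]
ur-like z, x [[-0.7, -0.35], [0.56, 0.28], [0.45, -0.89]]
```

```bash
cat > kin.py <<'E'
from h import *
r=lambda a,x:Ro.from_euler(a,x,degrees=True)
def fk(g,j):
    a1,d,h0,a2,e3,a3,L,w=g
    A=r('Z',j[0]);B=A*r('Y',j[1]);C=B*r('Y',j[2]);D=C*r('Z',j[3])*r('Y',j[4]);E=D*r('Z',j[5])*r('Z',90)
    return A.apply([a1,d,h0])+B.apply([0,0,a2])+C.apply([e3,0,a3])+D.apply([w,0,L]),E.as_matrix()
LO=np.array([-176.69,-43.24,12.49,-82,0,-163.58]);HI=np.array([176.69,126.21,139.97,262,151.66,163.58])
def ik(g,T,p,j0):
    f=lambda j:np.r_[(fk(g,j)[0]-p)*10,Ro.from_matrix(fk(g,j)[1]@T.T).as_rotvec()]
    s=least_squares(f,np.clip(j0,LO+.1,HI-.1),bounds=(LO,HI),x_scale=10.);return s.x,np.linalg.norm(s.fun)
E
python3 - <<'E'
from kin import *
s=read_state()
J=[[55.204,30.224,82.088,0,67.689,-10.227],[-42,-10,101,18,67,11],s["joint_positions"]]
P=[[.26,.568,.223],[.4285,-.1214,.462],s["position"]]
W=[1000,50,1000]
f=lambda g:np.r_[np.concatenate([w*(fk(g,j)[0]-p) for w,j,p in zip(W,J,P)]),g[7]*100,g[4]*10,g[0]*10]
for g0 in ([0,.1,.2,.4,0,.4,.3,0],[0,.1,.3,.5,0,.3,.3,0]):
    q=least_squares(f,g0);g=q.x;print(g.round(4),q.cost.round(3))
np.save("g.npy",g)
for th0,th,h in((1.35,1.35,.12),(1.35,1.35,.06),(1.35,1.35,.012),(0,1.7,.012),(0,2.1,.012),(0,2.1,.1)):
  for fl in(1,-1):
    T,p=target(th,h,fl)
    best=sorted([ik(g,T,p,j0) for j0 in (s["joint_positions"],[-20,40,110,0,10,60],[-20,40,100,90,30,-60],[-20,40,100,180,30,-100],[-20,40,100,-60,30,100])],key=lambda x:x[1])
    for b in best[:3]: print(th,h,fl,b[0].round(0),round(b[1],4))
E
```

```text
[-0.0022  0.1106  0.268   0.5921  0.1119  0.3915  0.3045  0.0008] 0.637
[-0.0022  0.1106  0.268   0.5921  0.1119  0.3915  0.3045  0.0008] 0.637
1.35 0.12 1 [-38.  22. 129.  69.  16. -51.] 0.0
1.35 0.12 1 [-38.  22. 129.  69.  16. -51.] 0.0
1.35 0.12 1 [-38.  22. 129.  69.  16. -51.] 0.0
1.35 0.12 -1 [-38.  22. 129.  69.  16. 129.] 0.0
1.35 0.12 -1 [-38.  22. 129.  69.  16. 129.] 0.0
1.35 0.12 -1 [ -29.   21.  125.   10.   10. -164.] 0.1684
1.35 0.06 1 [-36.  31. 128. 102.  14. -83.] 0.0
1.35 0.06 1 [-36.  31. 128. 102.  14. -83.] 0.0
1.35 0.06 1 [-36.  31. 128. 102.  14. -83.] 0.0
1.35 0.06 -1 [-36.  31. 128. 102.  14.  97.] 0.0
1.35 0.06 -1 [-36.  31. 128. 102.  14.  97.] 0.0
1.35 0.06 -1 [-36.  31. 128. 102.  14.  97.] 0.0
1.35 0.012 1 [ -34.   38.  126.  123.   16. -103.] 0.0
1.35 0.012 1 [ -34.   38.  126.  123.   16. -103.] 0.0
1.35 0.012 1 [ -34.   38.  126.  123.   16. -103.] 0.0
1.35 0.012 -1 [-34.  38. 126. 123.  16.  77.] 0.0
1.35 0.012 -1 [-34.  38. 126. 123.  16.  77.] 0.0
1.35 0.012 -1 [-34.  38. 126. 123.  16.  77.] 0.0
1.7 0.012 1 [-34.  38. 126. 123.  16. -83.] 0.0
1.
[... 152 characters left out ...]
 -1 [-34.  38. 126. 123.  16.  97.] 0.0
1.7 0.012 -1 [ -27.   36.  120.   31.    5. -164.] 0.1716
2.1 0.012 1 [-34.  38. 126. 123.  16. -60.] 0.0
2.1 0.012 1 [-34.  38. 126. 123.  16. -60.] 0.0
2.1 0.012 1 [-34.  38. 126. 123.  16. -60.] 0.0
2.1 0.012 -1 [-34.  38. 126. 123.  16. 120.] 0.0
2.1 0.012 -1 [ -30.   36.  120.   51.    9. -164.] 0.1421
2.1 0.012 -1 [-25.  36. 121. -54.   0. -55.] 0.1805
2.1 0.1 1 [-37.  25. 128.  80.  15. -19.] 0.0
2.1 0.1 1 [-37.  25. 128.  80.  15. -19.] 0.0
2.1 0.1 1 [-37.  25. 128.  80.  15. -19.] 0.0
2.1 0.1 -1 [ -34.   24.  125.   48.   14. -164.] 0.0784
2.1 0.1 -1 [ -34.   24.  125.   48.   14. -164.] 0.0784
2.1 0.1 -1 [-27.  25. 128. 257.   0.  -7.] 0.1828
```

```bash
python3 - <<'E'
from h import *
st=read_state();im=capture("wrist");off=np.array([1.6,-1.4])
p=onpanel("wrist",np.array([399,268])/1.5625-off,.032,st);b=onpanel("wrist",np.array([399.5,308])/1.5625-off,.032,st)
print(p,b,ang(p),ang(p-b))
obs=[("wrist",c,blob(im,c,n,14)[0]) for c,n in (('y',(232,158)),('r',(282,161)),('b',(287,208)))]
import h
def f(q):
    R,o=pose(np.r_[q,Q[3:]]);return np.concatenate([proj(n,o+R@np.array(PL[c]),st)-u for n,c,u in obs])
s=least_squares(f,Q[:3]);print(s.x.round(4),s.fun.round(2))
togo(1.4,.06,1);togo(1.4,.012,1)
E
```

```text
[0.01947982 0.01698358 0.032     ] [ 0.00158229 -0.00030369  0.032     ] 1.3829540236302726 1.3319444391276956
[ 0.5153 -0.1223  0.0494] [ 0.02 -0.    0.01 -0.02 -0.03  0.02]
pos [ 0.459  -0.1149  0.1754] joints [-38.  19. 128.  60.  19. -43.] F [0.2 0.2 0.1] t 3.75 open 1.0
 target [ 0.4853 -0.1197  0.102 ] shift/5cm [ 0.526 -0.095 -1.469] turn/pi [ 0.0069  0.0045 -0.0185] deg 3.7
pos [ 0.459  -0.1149  0.1754] joints [-38.  19. 128.  60.  19. -43.] F [0.2 0.2 0.1] t 3.75 open 1.0
 target [ 0.5078 -0.1215  0.0596] shift/5cm [ 0.975 -0.132 -2.316] turn/pi [ 0.0069  0.0045 -0.0185] deg 3.7
```

>>> play_rows(
  plan=[
    [[0.068, -0.012, -0.184, 0.0001, 0.0006, -0.001, 1], [0.068, -0.012, -0.184, 0.0001, 0.0006, -0.001, 1], [0.068, -0.012, -0.184, 0.0001, 0.0006, -0.001, 1], [0.068, -0.012, -0.184, 0.0001, 0.0006, -0.001, 1], [0.068, -0.012, -0.184, 0.0001, 0.0006, -0.001, 1], [0.068, -0.012, -0.184, 0.0001, 0.0006, -0.001, 1], [0.068, -0.012, -0.184, 0.0001, 0.0006, -0.001, 1], [0.068, -0.012, -0.184, 0.0001, 0.0006, -0.001, 1], [0, 0, 0, 0, 0, 0, 1], [0, 0, 0, 0, 0, 0, 1]],
  ],
)

```text
time_s: 4.75
position: [0.4863, -0.1196, 0.1018]
tcp_rot: [[0.706, 0.53, 0.469], [0.617, -0.786, -0.04], [0.348, 0.317, -0.883]]
force: [0.0, -0.1, 0.7]
opening: 1.0
```

```bash
sed -i 's/^Q=np.array(\[.5134,-.122,.049,/Q=np.array([.5143,-.122,.0492,/' h.py; python3 - <<'E'
from h import *
st=read_state();im=capture("wrist")
togo(1.36,.06,1);togo(1.36,.013,1)
cv2.imwrite("pics/w2.png",cv2.resize(im[60:300,110:410,::-1],(750,600),interpolation=cv2.INTER_CUBIC))
E
```

```text
pos [ 0.4861 -0.1195  0.1017] joints [-35.  31. 127. 102.  14. -82.] F [ 0.3 -0.2 -0.1] t 4.8 open 1.002
 target [ 0.4862 -0.1197  0.1022] shift/5cm [ 0.002 -0.003  0.009] turn/pi [-0.0001  0.0002  0.0007] deg 0.1
pos [ 0.4861 -0.1195  0.1017] joints [-35.  31. 127. 102.  14. -82.] F [ 0.3 -0.2 -0.1] t 4.8 open 1.002
 target [ 0.5082 -0.1215  0.0607] shift/5cm [ 0.442 -0.04  -0.821] turn/pi [-0.0001  0.0002  0.0007] deg 0.1
```

View pics/w2.png

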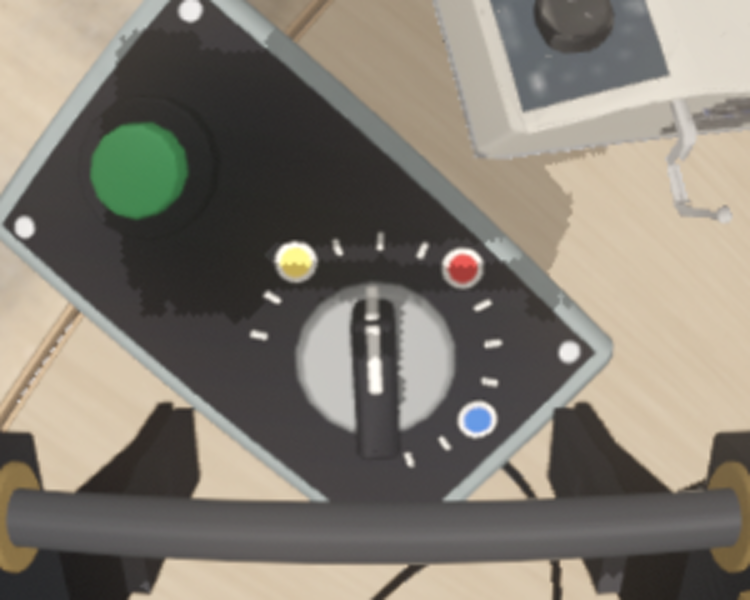

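The bar is centred between the fingers: fingers at x≈195 and 553, bar at 375. I'll descend along the axis and grip.

>>> play_rows(
  plan=[
    [[0.063, -0.006, -0.117, 0, 0, 0.001, 1], [0.063, -0.006, -0.117, 0, 0, 0.001, 1], [0.063, -0.006, -0.117, 0, 0, 0.001, 1], [0.063, -0.006, -0.117, 0, 0, 0.001, 1], [0.063, -0.006, -0.117, 0, 0, 0.001, 1], [0.063, -0.006, -0.117, 0, 0, 0.001, 1], [0.063, -0.006, -0.117, 0, 0, 0, 1], [0, 0, 0, 0, 0, 0, 1], [0, 0, 0, 0, 0, 0, 1]],
  ],
)

```text
time_s: 5.7
position: [0.5078, -0.1214, 0.0602]
tcp_rot: [[0.695, 0.545, 0.468], [0.629, -0.777, -0.03], [0.347, 0.315, -0.883]]
force: [0.0, -0.6, 0.2]
opening: 0.999
```

```bash
python3 -c "
from h import *
togo(1.34,.013,1)"
```

```text
pos [ 0.5078 -0.1214  0.0602] joints [ -34.   38.  125.  119.   16. -100.] F [ 0.  -0.6  0.2] t 5.7 open 0.999
 target [ 0.5082 -0.1215  0.0607] shift/5cm [ 0.009 -0.002  0.01 ] turn/pi [-0.0033 -0.      0.0004] deg 0.6
```

>>> play_rows(
  plan=[
    [[0, 0, 0, 0, 0, 0, -1], [0, 0, 0, 0, 0, 0, -1], [0, 0, 0, 0, 0, 0, -1], [0, 0, 0, 0, 0, 0, -1], [0, 0, 0, 0, 0, 0, -1], [0, 0, 0, 0, 0, 0, -1], [0, 0, 0, 0, 0, 0, -1], [0, 0, 0, 0, 0, 0, -1], [0, 0, 0, 0, 0, 0, -1], [0, 0, 0, 0, 0, 0, -1]],
  ],
)

```text
time_s: 6.7
position: [0.5077, -0.1215, 0.0595]
tcp_rot: [[0.696, 0.545, 0.467], [0.629, -0.777, -0.03], [0.347, 0.315, -0.884]]
force: [1.0, -7.3, 2.4]
opening: 0.173
```

```bash
python3 -c "
from h import *
togo(2.1,.013,1)
print(read_state()['moment'])"
```

```text
pos [ 0.5077 -0.1215  0.0595] joints [ -34.   38.  125.  119.   16. -100.] F [ 1.  -7.3  2.4] t 6.7 open 0.173
 target [ 0.5082 -0.1215  0.0607] shift/5cm [ 0.01  -0.001  0.023] turn/pi [ 0.1098 -0.0085 -0.2131] deg 43.2
[-1.36676978 -0.07114582 -0.62052325]
```

Gripped, with an opening of about 15 mm. Now I turn the knob clockwise.

>>> play_rows(
  plan=[
    [[0, 0, 0, 0.011, -0.0009, -0.0213, -1], [0, 0, 0, 0.011, -0.0009, -0.0213, -1], [0, 0, 0, 0.011, -0.0009, -0.0213, -1], [0, 0, 0, 0.011, -0.0009, -0.0213, -1], [0, 0, 0, 0.011, -0.0009, -0.0213, -1], [0, 0, 0, 0.011, -0.0009, -0.0213, -1], [0, 0, 0, 0.011, -0.0009, -0.0213, -1], [0, 0, 0, 0.011, -0.0009, -0.0213, -1], [0, 0, 0, 0.011, -0.0009, -0.0213, -1], [0, 0, 0, 0.011, -0.0009, -0.0213, -1], [0, 0, 0, 0, 0, 0, -1], [0, 0, 0, 0, 0, 0, -1]],
  ],
)

```text
time_s: 7.9
position: [0.508, -0.1214, 0.0597]
tcp_rot: [[0.879, -0.081, 0.47], [-0.071, -0.997, -0.038], [0.472, 0.0, -0.882]]
force: [0.8, 0.1, 0.3]
opening: 0.146
```

```bash
python3 - <<'E'
from h import *
togo(2.1,.013,1);print(read_state()['moment'])
im=capture("wrist")
cv2.imwrite("pics/w3.png",cv2.resize(im[60:300,110:410,::-1],(750,600),interpolation=cv2.INTER_CUBIC))
E
```

```text
pos [ 0.508  -0.1214  0.0597] joints [-34.  38. 125. 123.  16. -60.] F [0.8 0.1 0.3] t 7.9 open 0.146
 target [ 0.5082 -0.1215  0.0607] shift/5cm [ 0.004 -0.001  0.02 ] turn/pi [ 0.0001  0.0008 -0.0005] deg 0.2
[ 0.06535425  0.28664041 -0.06155776]
```

View pics/w3.png

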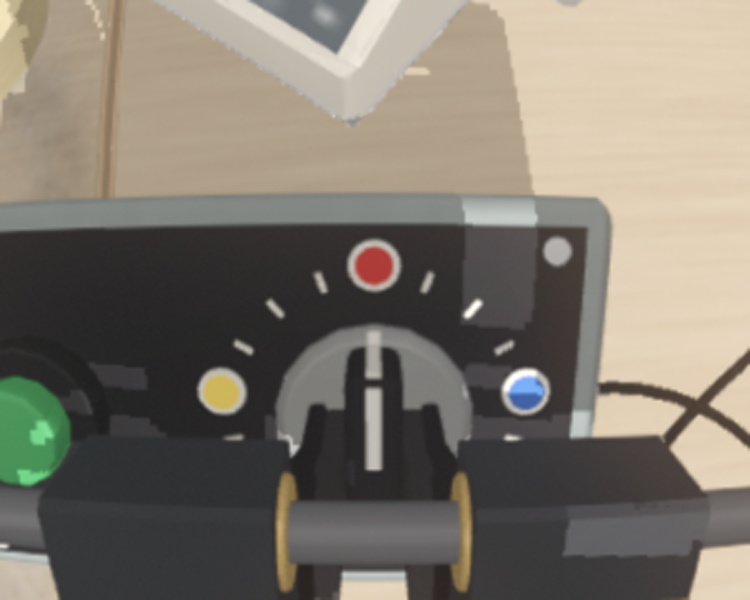

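The pointer line (x≈374) stands on the red dot (x≈375). I'll release and back off along the axis, then check the button approach with inverse kinematics.

>>> play_rows(
  plan=[
    [[0, 0, 0, 0, 0, 0, 0], [0, 0, 0, 0, 0, 0, 0], [0, 0, 0, 0, 0, 0, 0], [0, 0, 0, 0, 0, 0, 0], [0, 0, 0, 0, 0, 0, 0], [-0.156, 0.013, 0.294, 0, 0, 0, 0], [-0.156, 0.013, 0.294, 0, 0, 0, 0], [-0.156, 0.013, 0.294, 0, 0, 0, 0], [-0.156, 0.013, 0.294, 0, 0, 0, 0], [-0.156, 0.013, 0.294, 0, 0, 0, 0], [-0.156, 0.013, 0.294, 0, 0, 0, 0], [0, 0, 0, 0, 0, 0, -1]],
  ],
)

```text
time_s: 9.15
position: [0.4605, -0.1173, 0.149]
tcp_rot: [[0.878, -0.081, 0.471], [-0.071, -0.997, -0.039], [0.473, 0.001, -0.881]]
force: [0.8, -0.5, 0.3]
opening: 0.465
```

```bash
cat >> h.py <<'E'
def btarget(theta,h):   # h above nominal button top
    T,p=target(theta,.015+h,1);R,o=pose(Q);return T,p+R[:,1]*.093
def btogo(theta,h):
    s=read_state();T,p=btarget(theta,h);rv=Ro.from_matrix(T@np.array(s["tcp_rot"]).T).as_rotvec()
    print("btn h",h,"pos",np.round(s["position"],4),"F",np.round(s["force"],1),"shift/5cm",((p-s["position"])/.05).round(3),"turn/pi",(rv/np.pi).round(4))
E
python3 - <<'E'
from kin import *
g=np.load("g.npy");s=read_state();print(np.round(s["joint_positions"],0),s["opening"])
im=capture("wrist")
cv2.imwrite("pics/w4.png",cv2.resize(im[60:300,110:410,::-1],(750,600),interpolation=cv2.INTER_CUBIC))
for th in(2.1,2.9,3.67):
  for h in(.06,0):
    j,e=ik(g,*btarget(th,h),s["joint_positions"]);print(th,h,j.round(0),round(e,4))
    a1,d,h0,a2,e3,a3,L,w=g;A=r('Z',j[0]);B=A*r('Y',j[1]);C=B*r('Y',j[2])
    el=A.apply([a1,d,h0])+B.apply([0,0,a2]);print(" elbow",el.round(2),"wrist",(el+C.apply([e3,0,a3])).round(2))
btogo(3.67,.06);btogo(3.67,0);btogo(2.1,.06)
E
```

```text
[-38.  23. 129.  74.  16. -13.] 0.4651840509269904
2.1 0.06 [-21.  28. 129. 121.   9. -46.] 0.0
 elbow [0.3  0.   0.79] wrist [ 0.34 -0.02  0.38]
2.1 0 [-20.  37. 127. 148.  14. -72.] 0.0
 elbow [ 0.37 -0.02  0.74] wrist [ 0.37 -0.02  0.33]
2.9 0.06 [-21.  28. 129. 121.   9.   0.] 0.0
 elbow [0.3  0.   0.79] wrist [ 0.34 -0.02  0.38]
2.9 0 [-20.  37. 127. 148.  14. -27.] 0.0
 elbow [ 0.37 -0.02  0.74] wrist [ 0.37 -0.02  0.33]
3.67 0.06 [-21.  28. 129. 121.   9.  44.] 0.0
 elbow [0.3  0.   0.79] wrist [ 0.34 -0.02  0.38]
3.67 0 [-20.  37. 127. 148.  14.  18.] 0.0
 elbow [ 0.37 -0.02  0.74] wrist [ 0.37 -0.02  0.33]
btn h 0.06 pos [ 0.4609 -0.1175  0.1484] F [-0.1 -0.3 -1. ] shift/5cm [ 0.52   1.823 -0.66 ] turn/pi [ 0.2348 -0.0187 -0.441 ]
btn h 0 pos [ 0.4609 -0.1175  0.1484] F [-0.1 -0.3 -1. ] shift/5cm [ 1.081  1.776 -1.72 ] turn/pi [ 0.2348 -0.0187 -0.441 ]
btn h 0.06 pos [ 0.4609 -0.1175  0.1484] F [-0.1 -0.3 -1. ] shift/5cm [ 0.52   1.823 -0.66 ] turn/pi [ 0.0003  0.001  -0.0002]
```

View pics/w4.png

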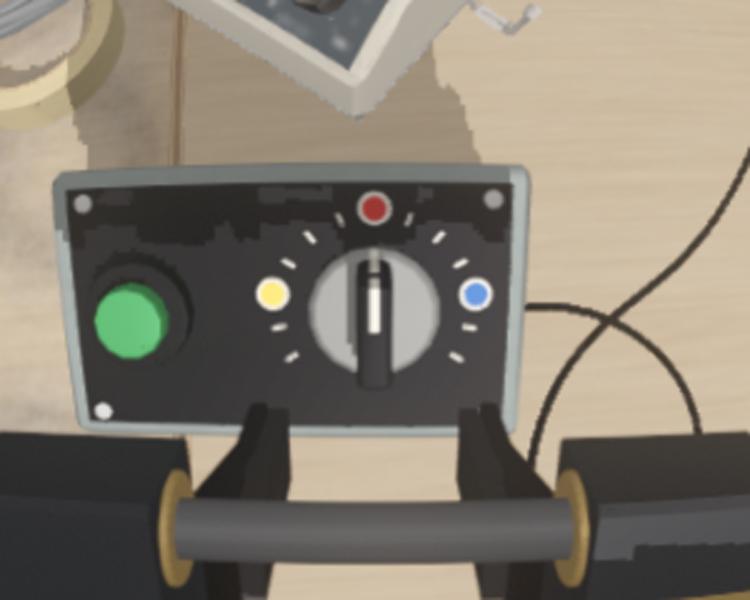

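The knob stays on red after release. Next I move to a hover over the button with the fingers closed, turning the gripper so that its body stays clear of the lamp.

>>> play_rows(
  plan=[
    [[0, 0.152, 0, 0.0196, -0.0016, -0.0368, -1], [0, 0.152, 0, 0.0196, -0.0016, -0.0368, -1], [0, 0.152, 0, 0.0196, -0.0016, -0.0368, -1], [0, 0.152, 0, 0.0196, -0.0016, -0.0368, -1], [0, 0.152, 0, 0.0196, -0.0016, -0.0368, -1], [0, 0.152, 0, 0.0196, -0.0016, -0.0368, -1], [0, 0.152, 0, 0.0196, -0.0016, -0.0368, -1], [0, 0.152, 0, 0.0196, -0.0016, -0.0368, -1], [0, 0.152, 0, 0.0196, -0.0016, -0.0368, -1], [0, 0.152, 0, 0.0196, -0.0016, -0.0368, -1], [0, 0.152, 0, 0.0196, -0.0016, -0.0368, -1], [0, 0.152, 0, 0.0196, -0.0016, -0.0368, -1]],
  ],
)

```text
time_s: 10.4
position: [0.4609, -0.0259, 0.1467]
tcp_rot: [[-0.089, -0.879, 0.468], [-0.996, 0.081, -0.037], [-0.005, -0.47, -0.883]]
force: [0.9, -0.8, -0.4]
opening: 0.005
```

```bash
python3 - <<'E'
from h import *
btogo(3.67,.06);st=read_state();im=capture("wrist")
R,o=pose(Q)
p=proj("wrist",o+R@[0,.093,.015],st);uv,k=blob(im,'g',p,30);print("pred",p.round(1),"seen",uv.round(1),k)
for c in 'yrb':
    q=proj("wrist",o+R@np.array(PL[c]),st)
    try: print(c,q.round(1),blob(im,c,q,14)[0].round(1))
    except Exception as e: print(c,e)
for h in(.01,.015,.02,.025): print(h,onpanel("wrist",uv,h,st).round(4))
us=blob(capture("scene"),'g',(191.8,147.8),9);print(us)
cv2.imwrite("pics/w5.png",cv2.resize(im[60:300,110:410,::-1],(750,600),interpolation=cv2.INTER_CUBIC))
E
```

```text
btn h 0.06 pos [ 0.4609 -0.0259  0.1467] F [ 0.9 -0.8 -0.4] shift/5cm [ 0.519 -0.011 -0.626] turn/pi [-0.0016  0.0003  0.0023]
pred [250.6 191.5] seen [249.4 191. ] 656
y [242.9 131.9] [242.3 131.8]
r [206.6  91. ] [206.5  90.7]
b [241.9  48.1] [241.8  48.2]
0.01 [0.0013 0.094  0.01  ]
0.015 [0.0011 0.0924 0.015 ]
0.02 [0.0009 0.0909 0.02  ]
0.025 [0.0008 0.0893 0.025 ]
(array([192.13253012, 148.19277108]), 83)
```

View pics/w5.png

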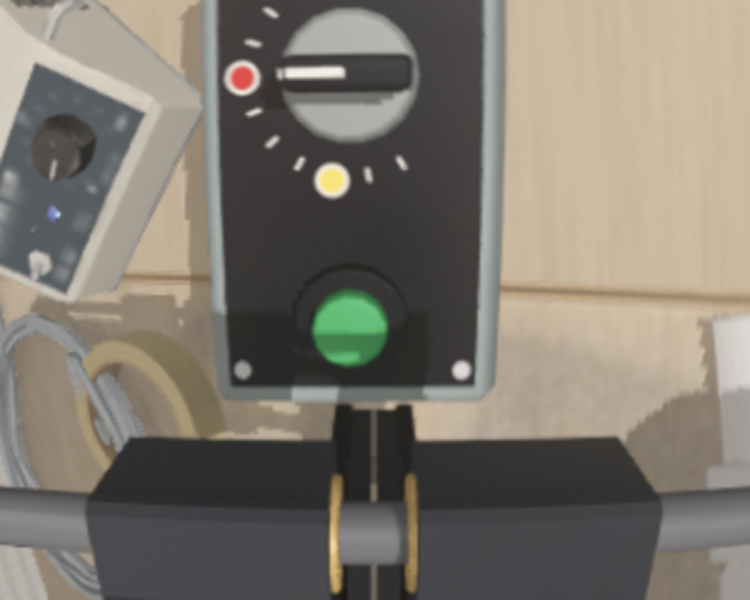

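Dots and button lie within about 1 px of prediction, and the pointer is on red. Approaching the button.

>>> play_rows(
  plan=[
    [[0.081, -0.004, -0.123, 0, 0, 0, -1], [0.081, -0.004, -0.123, 0, 0, 0, -1], [0.081, -0.004, -0.123, 0, 0, 0, -1], [0.081, -0.004, -0.123, 0, 0, 0, -1], [0.081, -0.004, -0.123, 0, 0, 0, -1], [0.081, -0.004, -0.123, 0, 0, 0, -1], [0.081, -0.004, -0.123, 0, 0, 0, -1], [0.081, -0.004, -0.123, 0, 0, 0, -1], [0.081, -0.004, -0.123, 0, 0, 0, -1], [0.081, -0.004, -0.123, 0, 0, 0, -1], [0.081, -0.004, -0.123, 0, 0, 0, -1], [0.081, -0.004, -0.123, 0, 0, 0, -1]],
  ],
)

```text
time_s: 11.7
position: [0.5097, -0.0292, 0.0728]
tcp_rot: [[-0.082, -0.88, 0.469], [-0.997, 0.072, -0.038], [0.0, -0.47, -0.883]]
force: [-0.1, 0.7, -0.1]
opening: 0.006
```

>>> play_rows(
  plan=[
    [[0, 0, 0, 0, 0, 0, -1], [0, 0, 0, 0, 0, 0, -1]],
  ],
)

```text
time_s: 11.9
position: [0.5092, -0.0288, 0.0733]
tcp_rot: [[-0.083, -0.879, 0.469], [-0.997, 0.074, -0.038], [-0.001, -0.47, -0.883]]
force: [0.1, -0.5, -0.3]
opening: 0.009
```

```bash
python3 - <<'E'
from h import *
btogo(3.67,.012);btogo(3.67,.0)
E
```

```text
btn h 0.012 pos [ 0.5092 -0.0288  0.0733] F [ 0.1 -0.5 -0.3] shift/5cm [ 0.002  0.011 -0.005] turn/pi [-0.0005  0.0003  0.0004]
btn h 0.0 pos [ 0.5092 -0.0288  0.0733] F [ 0.1 -0.5 -0.3] shift/5cm [ 0.114  0.002 -0.217] turn/pi [-0.0005  0.0003  0.0004]
```

>>> play_rows(
  plan=[
    [[0.019, 0, -0.035, 0, 0, 0, -1], [0.019, 0, -0.035, 0, 0, 0, -1], [0.019, 0, -0.035, 0, 0, 0, -1], [0.019, 0, -0.035, 0, 0, 0, -1], [0.019, 0, -0.035, 0, 0, 0, -1], [0.019, -0.001, -0.035, 0, 0, 0, -1], [0, 0, 0, 0, 0, 0, -1]],
  ],
)

```text
time_s: 12.6
position: [0.5152, -0.0287, 0.0634]
tcp_rot: [[-0.084, -0.879, 0.47], [-0.996, 0.075, -0.038], [-0.002, -0.471, -0.882]]
force: [-0.6, -1.1, 3.4]
opening: 0.007
```

>>> play_rows(
  plan=[
    [[0.019, -0.001, -0.035, 0, 0, 0, -1], [0, 0, 0, 0, 0, 0, -1]],
  ],
)

```text
time_s: 12.8
position: [0.5161, -0.0288, 0.0617]
tcp_rot: [[-0.084, -0.879, 0.47], [-0.996, 0.075, -0.038], [-0.002, -0.471, -0.882]]
force: [-1.4, -1.7, 4.1]
opening: 0.005
```

>>> play_rows(
  plan=[
    [[0.019, -0.001, -0.035, 0, 0, 0, -1], [0, 0, 0, 0, 0, 0, -1]],
  ],
)

```text
time_s: 13.0
position: [0.5166, -0.0288, 0.0607]
tcp_rot: [[-0.085, -0.878, 0.471], [-0.996, 0.076, -0.038], [-0.002, -0.472, -0.881]]
force: [-6.1, -2.7, 12.8]
opening: 0.005
```

>>> play_rows(
  plan=[
    [[0.019, -0.001, -0.035, 0, 0, 0, -1], [0, 0, 0, 0, 0, 0, -1], [0, 0, 0, 0, 0, 0, -1]],
  ],
)

```text
time_s: 13.3
position: [0.5167, -0.0288, 0.0604]
tcp_rot: [[-0.086, -0.878, 0.472], [-0.996, 0.076, -0.039], [-0.002, -0.473, -0.881]]
force: [-12.1, -4.1, 27.7]
opening: 0.004
```

```bash
python3 - <<'E'
from h import *
btogo(3.67,0);R,o=pose(Q)
print("TCP in panel",(R.T@(np.array(read_state()["position"])-o)).round(4))
im=capture("wrist")
cv2.imwrite("pics/w6.png",cv2.resize(im[110:260,160:350,::-1],(760,600),interpolation=cv2.INTER_CUBIC))
E
```

```text
btn h 0 pos [ 0.5167 -0.0288  0.0604] F [-12.1  -4.1  27.7] shift/5cm [-0.035  0.001  0.04 ] turn/pi [-0.0006  0.0015  0.0012]
TCP in panel [0.0006 0.0931 0.0124]
```

View pics/w6.png

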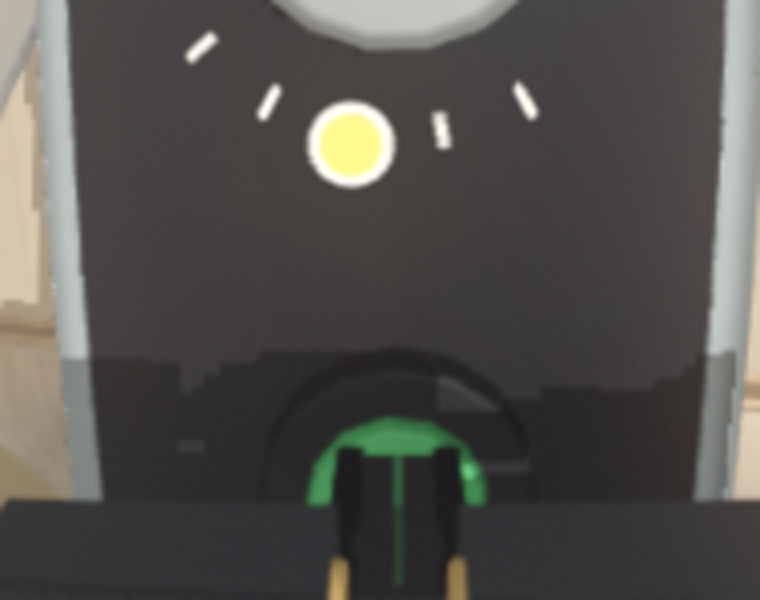

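The fingertips sit wholly on the green cap and the force is 30 N, far above the 5 N spring, so the button is on its stop. Releasing and backing off.

>>> play_rows(
  plan=[
    [[-0.047, 0.004, 0.088, 0, 0, 0, -1], [-0.047, 0.004, 0.088, 0, 0, 0, -1], [-0.094, 0.008, 0.176, 0, 0, 0, -1], [-0.156, 0.013, 0.294, 0, 0, 0, -1], [-0.156, 0.013, 0.294, 0, 0, 0, -1], [-0.156, 0.013, 0.294, 0, 0, 0, -1], [-0.156, 0.013, 0.294, 0, 0, 0, -1], [-0.156, 0.013, 0.294, 0, 0, 0, -1], [0, 0, 0, 0, 0, 0, -1], [0, 0, 0, 0, 0, 0, -1]],
  ],
)

```text
time_s: 14.35
position: [0.474, -0.0244, 0.1422]
tcp_rot: [[-0.083, -0.878, 0.471], [-0.997, 0.075, -0.036], [-0.004, -0.472, -0.881]]
force: [-0.0, -0.1, 0.5]
opening: 0.003
```

```bash
python3 - <<'E'
from h import *
btogo(3.67,0.1)
a=capture("wrist")[60:260,110:310,::-1];b=capture("scene")[110:330,170:350,::-1]
o=np.zeros((480,800,3),np.uint8);o[:400,:400]=cv2.resize(a,(400,400),interpolation=cv2.INTER_CUBIC);o[:480,400:793]=cv2.resize(b,(393,480),interpolation=cv2.INTER_CUBIC)
cv2.imwrite("pics/end.png",o)
E
```

```text
btn h 0.1 pos [ 0.474  -0.0244  0.1422] F [-0.  -0.1  0.5] shift/5cm [-0.117 -0.009  0.171] turn/pi [-0.0013  0.0011  0.0003]
```

View pics/end.png

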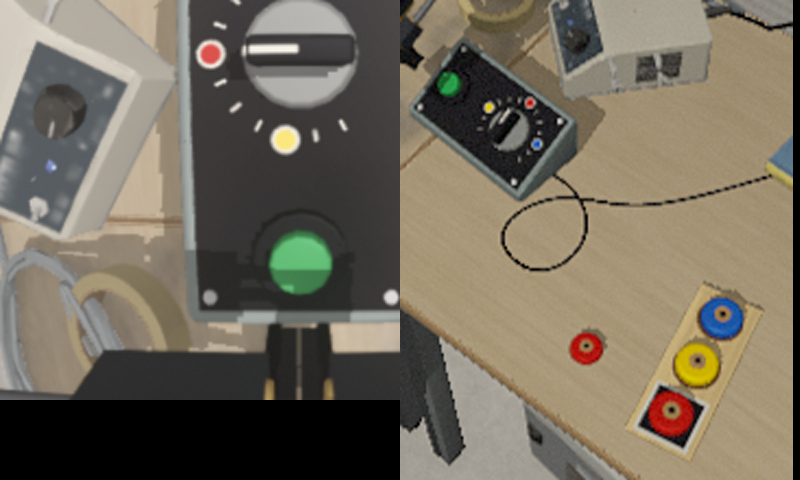

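The pointer is on red, the button is back up, the buffs have not moved and the arm is clear. Handing in.

```bash
python3 -c "
from rig import *
print(hand_in())"
```

```text
the job is handed in; nothing more can be done
None
```

The job is done and handed in, with the arm's clock at about 14.5 s of the 61 s allowed. No verdict came back.

- **Buff:** the full-size red buff was on the white-framed place, so I aimed for the red dot.
- **Knob:** I gripped the bar and turned it clockwise by about 43°. After I let go, and again after the press, the wrist camera showed the white line on the red dot.
- **Button:** only then did I press it. The fingertips moved about 6 mm with the button and met a hard stop at about 30 N. After I backed off, the button was up again, and the wrist force was close to zero.
- **Everything else:** the last scene picture shows the three buffs where they were. The paste pot is outside that crop, but the arm never went near it.

Two estimates were slightly off:
- **Panel position:** the wrist camera and the two fixed cameras disagreed by about 2 mm, so I used the average. Later views then fitted within about 1 px.
- **Button height:** the button stood about 3 mm higher than the 15 mm I had assumed, so I went by the force when pressing.

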